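# Snap a tea light into a wood-slice centrepiece

### The arm

A 6-joint arm with a two-finger parallel gripper is mounted at the origin on the work surface. World frame = base frame: x ahead of the robot, y to its left, z up, the work surface at z = 0. Lengths are in mm, angles in rad, forces in N, time in s.
With the tool pointing down it reaches from about 300 to 875 mm from the base axis. Payload 6.4 kg.
Tool frame: the origin (TCP) lies at the very end of the fingers, on their centre line; the grasp point (between the pads) lies 19 mm behind it; y points along the fingers, z is the direction in which the jaws open and shut, and the axes are right-handed (so a half turn about y gives the same grasp; the last joint's range is limited). The gripper opens to 88 mm and grips with 3 to 60 N. Pads are 18 mm wide; open, the fingers measure 123 mm over their backs; the gripper's body (75 mm by 187 mm) begins 45 mm behind the grasp point.
Start: joints at [-1.418, 0.181, 1.607, -0, 1.354, -0.206], TCP at [201.928, -538.392, 238.714] pointing down, gripper open.
Joint ranges: [-2.99, 2.99], [-0.89, 2.07], [0.3, 2.58], [-1.14, 4.28], [0, 2.63], [-3.12, 3.12]. Speed limits (rad/s): [2.57, 2.57, 3.01, 3.14, 3.14, 3.14].

### API

Orientations are given as a rotation vector (axis times angle).
In Python, from rig import arm, viewer gives the robot as it stands. Calls block until the motion is done:
- arm.reach(position, orientation): joint-space move of the TCP to a pose.
- arm.movel(position, ori=None, rate=150, max_force=None): straight line of the TCP; ori=None keeps the orientation; rate is the mean speed in mm/s. With max_force (N) it stops when the force on the tool has changed by that much, and returns True; else False.
- arm.move_joints(angles): joint-space move.
- arm.gripper_open() and arm.gripper_close(): open the fingers fully, or close them until they stop; the grip force is fixed at half the most.
- arm.pause(seconds).
- arm.inverse_kinematics(position, orientation): joint angles nearest the present ones, or None.
- arm.state(): the state.
- viewer.camera(name): name is "side" or "top" or "wrist"; returns the picture (384x512x3 uint8, red, green, blue); there is no depth.
- viewer.camera_info(name): a dict with "fx", "fy", "cx", "cy" (pixels), "world_from_camera" (4x4, takes a point from camera to world coordinates). Camera axes: x right, y up, looking along -z (the intrinsics and any distortion apply to the point x, -y, -z); pixel columns grow to the right and rows downward; lengths in mm; the calibration is good to about 2 mm. A picture is of the moment at which its call begins: read the wrist's pose just before it. camera_info takes no time and is no camera call; for the wrist camera it gives the pose at the moment of the call.
A pose or a line that the arm cannot do raises arm.IKError and nothing moves.
- arm.hand_in(): hands the job in, once; it reports no verdict.
Trained networks look in the newest picture that a camera, given by its name, has taken for a name from the list of things; names that differ only in an ending like _2 or _b are one class to them, and where a whole thing is asked for, a point or a joint stands for the part that bears it (a point fixed in the world has none). Each returns a list of dicts, best first, with "confidence" (0 to 1); they miss things now and then, are a little off and sometimes report something else, mostly with a low value. They report only what shows in the picture. A call takes as long as a camera call. They do not tell look-alikes from the thing itself.
- viewer.spot_in(thing, camera): "point" ([x, y, z] in mm, in the coordinates of the camera as it stood for that picture, good to about 4 mm: the middle of the surface that is visible of it).
- viewer.trace(thing, camera): "region" (384x512 bool, what is visible of it).
- viewer.place_of(thing, camera): "point" ([x, y, z] in mm, in the coordinates of the camera as it stood for that picture, good to about 4 mm: a listed point, or the origin of a listed thing).
The state is a dict: "time": time; "q": joint angles; "joint_vel": joint speeds; "joint_torque": joint torques, N m; "eef_pos": TCP position; "tool_rot": TCP orientation; "ft_force": force on the tool from outside, world axes, zero at the start; "torque": the same for the moment, N m; "width": finger opening in mm.
Only numpy, scipy, OpenCV 4.12 (cv2) and the standard library are available. Lean on these libraries where they do the work, as an engineer would, in place of code of your own. Each camera call takes 0.05 s, during which the arm holds its last target. There are 200 camera calls.

### The job

Take the small white electric tea light from the wooden tray and set it upright, yellow window up, in the mouth of the hole in the wood slice, then let go of it. Press it straight down with the red pusher, never with the gripper itself, until its shoulder has snapped under the spring clips and it sits fully home on the floor of the hole; the light's shell cracks if pressed with more than 20 N. Then stand the pusher upright near the middle of its cork coaster, let go, and leave the other craft things where they are.

Things in the scene. Friction and masses are not known exactly. Their poses are not given: they have to be found in the camera images.
- light: White round electric tea light, 26 mm tall, about 40 g, loose on the tray floor, upright. Origin: centre of its underside; z up to the flat top, which has a yellow window 18 mm across. It widens from 30 mm across at the underside to 38 mm at 8 to 9 mm height, narrows to 31 mm at 11.5 mm, and from there to the top is a plain neck 31 mm across, to be gripped from above.
- recess (a point): Centre of the floor of the round hole in the wood slice, z up; it moves with the slice. The hole is 41 mm in diameter, 18 mm deep, open upward. The slice is 128 mm across the bark and 30 mm thick, its top 54 to 70 mm above the table. The light is home when its underside lies on this floor, the clips closed over its shoulder; its top then stands 26 mm above this point.
- clips (a point): Point on the hole's axis level with the four sprung steel clip noses, 12.7 mm above the hole's floor, 32 mm across between their tips. Set in the mouth, the light rests on them, its underside about 11.5 mm above the floor. It spreads them under a peak push of roughly 7 to 14 N, then the resistance drops suddenly and it lands on the floor.
- cradle: Round plywood base 156 mm across with soft grey packing foam, 42 mm high, in which the slice lies; fixed, origin at the centre of its underside. From about 5 N push the slice sinks straight down by a different amount each time, at most 20 mm, until the foam is packed flat and springy, and mostly stays down; only then do the clips give way.
- pusher: Red pusher standing upright on the cork coaster, 95 mm tall, about 120 g. Origin: centre of its flat underside, z up along the handle. Black rubber foot disc 36 mm across and 8 mm thick, then a cone up to 22 mm height; from 22 mm to the top at 95 mm a plain round handle 22 mm in diameter, to be gripped from above.
- coaster: Flat round cork coaster, fixed, 100 mm across and 5 mm thick, origin at the centre of its underside on the table; the pusher stands on it, 5 mm above this point.
- tray: Low square wooden tray, fixed, 110 x 110 mm, floor 4 mm above the table, rim 10 mm high; origin at the centre of its underside on the table.
- tree: green toy fir tree on a bark disc, 170 mm tall; to be left alone. Origin: centre of its underside.
- tape: ring of clear tape lying flat, 84 mm across, 24 mm high; to be left alone. Origin: centre of its underside.
- spool: small bare wooden spool standing upright, 42 mm across, 40 mm high; to be left alone. Origin: centre of its underside.
- bell: red plastic bell ornament standing mouth down, 48 mm across, 42 mm high; to be left alone. Origin: centre of its underside.
- cone: brown turned wooden cone ornament, 52 mm across, 50 mm high; to be left alone. Origin: centre of its underside.
- brush_cup: blue ceramic cup of brushes, 72 mm across, cup 95 mm high, brushes to 150 mm; to be left alone. Origin: centre of its underside.
- kraft_box: closed cardboard box 80 x 120 x 50 mm; to be left alone. Origin: centre of its underside.
Things that resemble listed ones, but are neither listed nor needed, are in the scene too. Of the things that look like the light, take the one that is nearest to the robot's base at the start. There is more than one size of the cradle; the one meant has the size given above.

How it is judged:
By the outcome, as a careful person would: the job done as asked, in the order asked, and still so for the second after the job is handed in, with the robot touching nothing.
It also fails if it takes over 72 s, if anything falls off the work surface, if the arm or the gripper's body presses on something with over 40 N, if the wrist force passes 120 N, or if a joint passes its speed limit or range.

## Working session

There is one attempt and no reset: what is moved stays moved. The work goes in short steps, each a Python script; the robot and the scene stay as the last script left them, time stands still between calls to the robot, and variables do not carry over. Pictures are saved under pics/ and viewed, about 8 in all and at most 12, crops included, and the job is handed in when it is done.

```bash
ls; mkdir -p pics
cat > h.py <<'E'
import numpy as np, cv2
from rig import arm, viewer
def info(c):
    i=viewer.camera_info(c); return i
def w(c,p,i=None):
    i=i or viewer.camera_info(c); return (np.array(i["world_from_camera"])@np.r_[p,1])[:3]
def px(c,P,i=None):
    i=i or viewer.camera_info(c); q=np.linalg.inv(i["world_from_camera"])@np.r_[P,1]
    return np.array([i["cx"]+i["fx"]*q[0]/-q[2], i["cy"]+i["fy"]*-q[1]/-q[2]])
def ray(c,u,v,z,i=None):
    i=i or viewer.camera_info(c); M=np.array(i["world_from_camera"])
    d=M[:3,:3]@np.array([(u-i["cx"])/i["fx"],-(v-i["cy"])/i["fy"],-1]); o=M[:3,3]
    return o+d*(z-o[2])/d[2]
def save(im,n): cv2.imwrite("pics/"+n,cv2.cvtColor(im,cv2.COLOR_RGB2BGR))
E
python3 - <<'E'
from h import *
a=viewer.camera("top"); save(a,"top.png"); b=viewer.camera("side"); save(b,"side.png")
for c in("top","side"):
    i=info(c); print(c,{k:(v if k!="world_from_camera" else np.round(v,3).tolist()) for k,v in i.items()})
    for t in("light","recess","cradle","pusher","coaster","tray"):
        for d in viewer.place_of(t,c)[:4]: 
            P=w(c,d["point"]); print(c,t,round(d["confidence"],2),P.round(0),px(c,P,i).round(0))
print(arm.state())
E
```

```text
pics
top {'fx': 469.21723521396984, 'fy': 469.21723521396984, 'cx': 259.09891914210004, 'cy': 193.7140127005578, 'world_from_camera': [[-0.027, 0.987, -0.16, 362.902], [-1.0, -0.029, -0.006, 29.511], [-0.01, 0.159, 0.987, 1393.17], [0.0, 0.0, 0.0, 1.0]]}
top light 0.44 [ 557. -341.    5.] [386. 200.]
top recess 0.89 [384. 205.  37.] [203. 264.]
top recess 0.75 [521. -29.  38.] [283. 214.]
top cradle 0.6 [382. 201.   1.] [206. 264.]
top cradle 0.59 [523. -27.   3.] [281. 215.]
top pusher 0.7 [518. 233.   5.] [194. 218.]
top coaster 0.62 [522. 237.  -1.] [193. 217.]
top coaster 0.49 [517. 235.   7.] [193. 219.]
top tray 0.85 [ 442. -250.   -5.] [357. 240.]
side {'fx': 450.1772559223154, 'fy': 450.1772559223154, 'cx': 259.4676638891046, 'cy': 196.92526842128188, 'world_from_camera': [[0.983, 0.123, -0.136, 421.628], [-0.183, 0.648, -0.74, -740.277], [-0.003, 0.752, 0.659, 766.537], [0.0, 0.0, 0.0, 1.0]]}
side light 0.88 [ 430. -252.    4.] [218. 331.]
side light 0.8 [ 552. -339.   -3.] [291. 363.]
side light 0.66 [ 579. -216.   -8.] [289. 306.]
side recess 0.96 [523. -30.  34.] [247. 23
[... 276 characters left out ...]
172.]
side tray 0.66 [ 443. -252.   -4.] [225. 331.]
{'time': 0.7, 'q': array([-1.41826963e+00,  1.80769240e-01,  1.60693896e+00, -2.90899687e-05,
        1.35376891e+00, -2.06296129e-01]), 'joint_vel': array([ 0.00180299, -0.00190624,  0.00106479, -0.00098923, -0.00013943,
       -0.00163194]), 'joint_torque': array([ 1.24295897e-03, -4.33708441e+01, -3.42116618e+01,  7.02464255e-02,
        3.08230310e-02, -3.74672751e-06]), 'eef_pos': array([ 201.94248446, -538.42972174,  238.76131942]), 'tool_rot': array([-0.36746509,  2.02581386, -2.02605011]), 'ft_force': array([-0.37157119, -0.78405181, -0.31888612]), 'torque': array([ 0.03160578,  0.00321884, -0.00421541]), 'width': 88.1154599747744}
```

View pics/top.png

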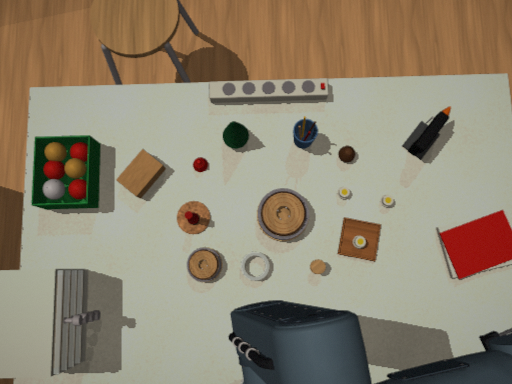

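View pics/side.png

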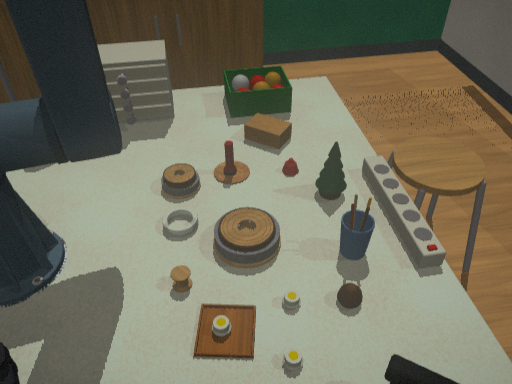

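Three light look-alikes: tray (top px 360,242; ~498 mm from base), (345,193; ~618 mm), (388,201; ~648 mm). The tray one is nearest. Two cradles: the large one at top px (283,214), about 50 px, or ~150 mm, fits 156 mm. The small one at (204,264) is only ~105 mm. I'll check both close up with the wrist camera.

Run:
```python
from h import *
from scipy.spatial.transform import Rotation as R
s=arm.state(); T=R.from_rotvec(s["tool_rot"]).as_matrix(); print(T.round(3).tolist())
M=np.array(info("wrist")["world_from_camera"]); print("cam in tool",(T.T@(M[:3,3]-s["eef_pos"])).round(1),(T.T@M[:3,:3]).round(2).tolist())
# tool: y down, jaw axis z along world y
def ori(a): # jaw direction angle a
    z=np.array([np.cos(a),np.sin(a),0]); y=np.array([0,0,-1.]); return R.from_matrix(np.c_[np.cross(y,z),y,z]).as_rotvec()
for a in (np.pi/2,-np.pi/2,0,np.pi):
    for P in((430,-252,20),(523,-29,80),(520,235,60)):
        print(round(a,2),P,arm.inverse_kinematics(P,ori(a)))
```

```text
[[-0.936, -0.0, 0.351], [-0.351, -0.0, -0.936], [0.0, -1.0, 0.0]]
cam in tool [ -68.9 -145.7   -0.5] [[0.0, -0.96, -0.27], [0.0, 0.27, -0.96], [1.0, 0.0, 0.0]]
1.57 (430, -252, 20) [-0.76870992  0.33589963  1.93133711  0.          0.87435591 -2.33950624]
1.57 (523, -29, 80) [-0.28222638  0.27323096  1.85279931  0.          1.01556238 -1.85302271]
1.57 (520, 235, 60) [ 0.21652044  0.39463746  1.73797492  0.          1.00898028 -1.35427589]
-1.57 (430, -252, 20) [-7.68709916e-01  3.35899635e-01  1.93133711e+00 -4.44089210e-16
  8.74355911e-01  8.02086411e-01]
-1.57 (523, -29, 80) [-2.82226382e-01  2.73230960e-01  1.85279931e+00 -4.44089210e-16
  1.01556238e+00  1.28856995e+00]
-1.57 (520, 235, 60) [ 2.16520436e-01  3.94637459e-01  1.73797492e+00 -4.44089210e-16
  1.00898028e+00  1.78731676e+00]
0 (430, -252, 20) [-0.76870992  0.33589963  1.93133711  0.          0.87435591 -0.76870992]
0 (523, -29, 80) [-0.28222638  0.27323096  1.85279931  0.          1.01556238 -0.28222638]
0 (520, 235, 60) [0.21652044 0.39463746 1.73797492 0.         1.00898028 0.21652044]
3.14 (430, -252, 20) [-7.68709916e-01  3.35899635e-01  1.93133711e+00 -4.44089210e-16
  8.74355911e-01  2.37288274e+00]
3.14 (523, -29, 80) [-2.82226382e-01  2.73230960e-01  1.85279931e+00 -4.44089210e-16
  1.01556238e+00  2.85936627e+00]
3.14 (520, 235, 60) [ 2.16520436e-01  3.94637459e-01  1.73797492e+00 -4.44089210e-16
  1.00898028e+00 -2.92507222e+00]
```

```bash
cat >> h.py <<'E'
from scipy.spatial.transform import Rotation as R
def ori(a):
    z=np.array([np.cos(a),np.sin(a),0]); y=np.array([0,0,-1.]); return R.from_matrix(np.c_[np.cross(y,z),y,z]).as_rotvec()
O=ori(-np.pi/2)
def circ(c,u,v,rad,lo,hi,n): pass
E
sed -i '/def circ/d' h.py
python3 - <<'E'
from h import *
def look(P,n,things):
    arm.reach(P,O); arm.pause(.2); i=info("wrist"); im=viewer.camera("wrist"); save(im,n)
    np.save("pics/"+n[:-4],np.array([i["fx"],i["fy"],i["cx"],i["cy"],*np.ravel(i["world_from_camera"])]))
    for t in things:
        for f in ("place_of","spot_in"):
            for d in getattr(viewer,f)(t,"wrist")[:2]:
                p=w("wrist",d["point"],i); print(t,f,round(d["confidence"],2),p.round(1),px("wrist",p,i).round(0))
look((523,-29,230),"w_slice.png",("recess","clips","cradle"))
look((430,-252,150),"w_light.png",("light","tray"))
print(arm.state()["time"])
a=cv2.imread("pics/w_slice.png");b=cv2.imread("pics/w_light.png")
cv2.imwrite("pics/both.png",cv2.resize(np.vstack([a,b]),None,fx=.78,fy=.78,interpolation=cv2.INTER_AREA))
E
```

```text
recess place_of 0.89 [517.4 -32.8  34.7] [256. 175.]
recess place_of 0.69 [385.9 200.3  34. ] [ 63. 282.]
recess spot_in 0.72 [ 383.4 -124.3   -1.6] [325. 269.]
recess spot_in 0.63 [521.  -32.2  52.4] [256. 175.]
clips place_of 0.86 [518.2 -28.   50.9] [252. 177.]
clips place_of 0.66 [385.  200.7  41.4] [ 59. 286.]
clips spot_in 0.68 [412.2 177.5  42. ] [ 75. 265.]
clips spot_in 0.57 [522.  -28.8  56.5] [252. 175.]
cradle place_of 0.82 [520.3 -31.8   2.9] [255. 167.]
cradle place_of 0.77 [378.6 201.8  -1.9] [ 78. 272.]
cradle spot_in 0.98 [417.9 177.1  27.5] [ 81. 255.]
cradle spot_in 0.78 [529.  -31.5  53.8] [255. 168.]
light place_of 0.83 [ 551.1 -335.6   -0.7] [352.  42.]
light place_of 0.75 [ 435.8 -251.6    1.9] [254. 175.]
light spot_in 0.76 [ 550.1 -335.1   23. ] [361.  37.]
light spot_in 0.6 [ 570.1 -215.8   18.6] [208.  10.]
tray place_of 0.93 [ 447.2 -252.3   -5. ] [254. 161.]
tray spot_in 0.75 [ 451.7 -256.8    1.5] [259. 158.]
4.8583
```

View pics/both.png

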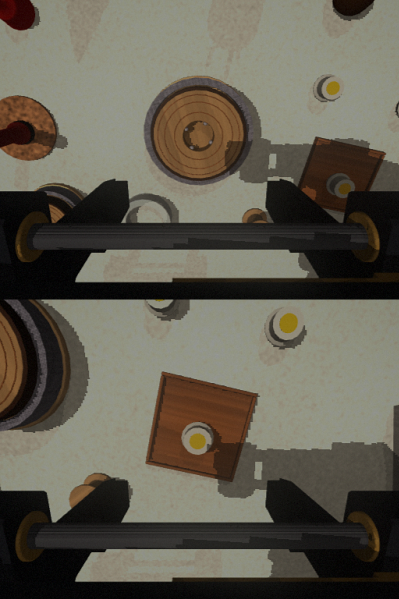

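The wrist view shows one light on the tray (about px 254,180 in the raw image) and the large cradle whose slice has the clip hole (about px 254,172). I'll locate the yellow window precisely and crop both targets enlarged.

```bash
cat >> h.py <<'E'
def ld(n):
    a=np.load("pics/"+n+".npy"); return dict(fx=a[0],fy=a[1],cx=a[2],cy=a[3],world_from_camera=a[4:].reshape(4,4))
def yellow(im,u,v,r=30):
    h=cv2.cvtColor(im,cv2.COLOR_BGR2HSV); m=cv2.inRange(h,(20,140,90),(35,255,255)); k=np.zeros_like(m); cv2.circle(k,(int(u),int(v)),r,255,-1); m&=k
    mo=cv2.moments(m,True); return mo["m10"]/mo["m00"],mo["m01"]/mo["m00"],mo["m00"]
E
python3 - <<'E'
from h import *
b=cv2.imread("pics/w_light.png"); i=ld("w_light"); y=yellow(b,254,180); print(y,ray("",y[0],y[1],30,i))
a=cv2.imread("pics/w_slice.png"); 
f=lambda im,u,v:cv2.resize(im[v-40:v+40,u-40:u+40],(400,400),interpolation=cv2.INTER_CUBIC)
cv2.imwrite("pics/crop.png",np.hstack([f(a,254,172),f(b,254,180)]))
E
```

```text
(252.92492492492494, 181.45045045045046, 333.0) [ 435.93603585 -250.95304021   30.        ]
```

View pics/crop.png

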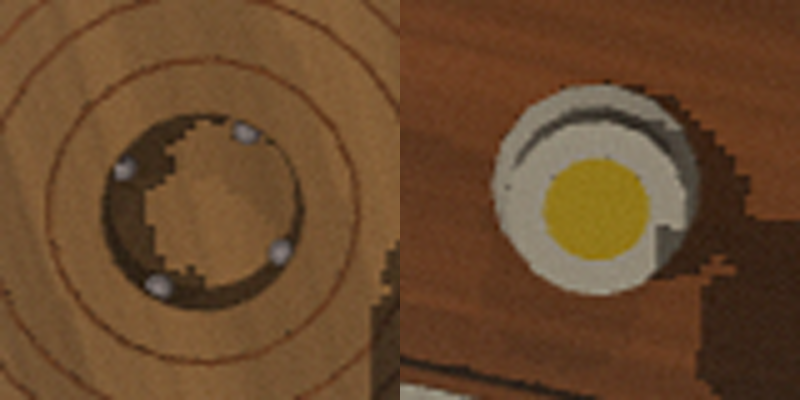

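```bash
cat >> h.py <<'E'
def snap(n):
    arm.pause(.2); i=info("wrist"); im=viewer.camera("wrist"); save(im,n+".png")
    np.save("pics/"+n,np.array([i["fx"],i["fy"],i["cx"],i["cy"],*np.ravel(i["world_from_camera"])])); return i
E
python3 - <<'E'
from h import *
arm.movel((435.9,-251,60)); print(arm.movel((435.9,-251,17),rate=60,max_force=6)); print(arm.state()["eef_pos"])
arm.gripper_close(); print(arm.state()["width"]); arm.movel((435.9,-251,140))
print(arm.state()["width"],arm.state()["ft_force"])
arm.reach((490,-30,150),O); i=snap("s1"); print(px("",(520,-30,55),i))
arm.movel((445,-30,150)); i2=snap("s2"); print(px("",(520,-30,55),i2), arm.state()["time"])
f=lambda n,p:cv2.resize(cv2.imread(f"pics/{n}.png")[(v:=int(p[1]))-45:v+45,(u:=int(p[0]))-45:u+45],(390,390),interpolation=cv2.INTER_CUBIC)
cv2.imwrite("pics/crop2.png",np.hstack([f("s1",px("",(520,-30,55),i)),f("s2",px("",(520,-30,55),i2))]))
E
```

```text
False
[ 436.03919837 -251.1303774    17.07473928]
29.753265642154958
29.87345935394428 [-1.14567607  0.61654007 -0.25764355]
[251.37290546 157.15425679]
[252.86726134  96.52638397] 10.2083
```

View pics/crop2.png

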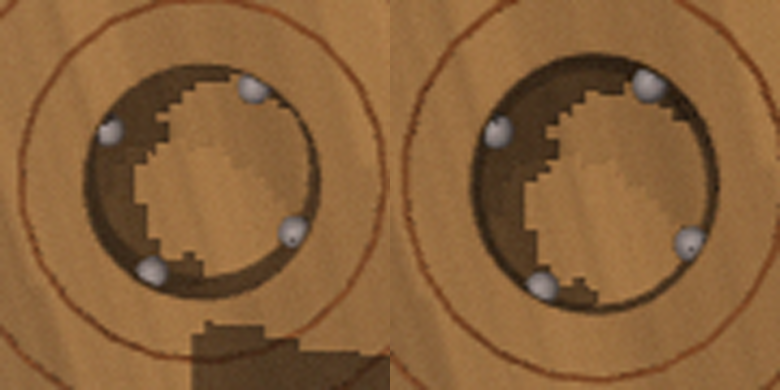

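View pics/s1.png

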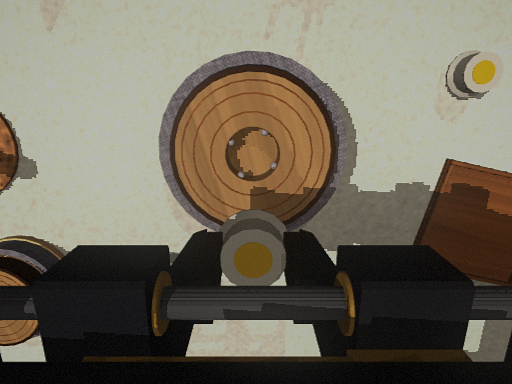

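Run:
```python
from h import *
from scipy.optimize import least_squares
def tri(obs): return least_squares(lambda P:np.concatenate([px("",P,ld(n))-o for n,o in obs]),[520,-30,55])
i0,i1,i2=[ld(n) for n in("w_slice","s1","s2")]
for name,o in (("rim",[("w_slice",(254.6,174.4)),("s1",(252.4,153.6)),("s2",(253.7,93.1))]),("clips",[("w_slice",(254.4,174)),("s1",(252.1,153.3)),("s2",(253.9,93.7))])):
    r=tri(o); print(name,r.x.round(1),r.fun.round(1),[ray("",*p,55 if name=="rim" else 50,ld(n)).round(1) for n,p in o])
print(i1["fx"],[41*i["fx"]/d for i,d in((i0,40.2),(i1,54.7),(i2,57.2))],[np.array(i["world_from_camera"])[:3,3].round(1) for i in(i0,i1,i2)])
for n,x in(("s1",490),("s2",445)):
    y=yellow(cv2.imread(f"pics/{n}.png"),252,260,45); print(y,ray("",y[0],y[1],163,ld(n)))
print(arm.state()["eef_pos"])
```

```text
rim [522.4 -30.8  54.3] [-0.3 -0.2 -0.   0.2  0.2 -0.1] [array([522.3, -31.1,  55. ]), array([522.7, -30.8,  55. ]), array([522.4, -30.6,  55. ])]
clips [522.1 -30.7  50.8] [-0.2 -0.2  0.2  0.2 -0.1 -0.1] [array([521.7, -30.9,  50. ]), array([522.2, -30.5,  50. ]), array([522.1, -30.8,  50. ])]
319.3008171253766 [np.float64(325.65506224229955), np.float64(239.32968011225668), np.float64(228.8694668206371)] [array([591.8, -29.4, 375.6]), array([558.8, -31.2, 295.5]), array([514.6, -29.9, 296. ])]
(252.7655236329935, 259.8303985171455, 1079.0) [490.12458929 -30.97315775 163.        ]
(252.82958801498128, 259.936329588015, 1068.0) [445.76817589 -29.87655136 163.        ]
[445.70566308 -30.14823344 150.13131626]
```

Run:
```python
from h import *
arm.movel((522.3,-30.7,110)); arm.movel((522.3,-30.7,76),rate=80); arm.pause(.3)
f0=arm.state()["ft_force"]; hit=arm.movel((522.3,-30.7,56),rate=12,max_force=2.5); s=arm.state()
print(hit,s["eef_pos"],s["ft_force"]-f0)
```

```text
True [522.05096582 -30.85314466  59.4033855 ] [-1.34793698 -0.97831811  3.08522016]
```

Run:
```python
from h import *
arm.gripper_open(); arm.movel((522.3,-30.7,120)); arm.movel((470,-30.7,150)); i=snap("p1"); im=cv2.imread("pics/p1.png")
y=yellow(im,*px("",(522,-31,74),i)); print(y,ray("",y[0],y[1],74,i),arm.state()["time"])
u,v=int(y[0]),int(y[1]); c=cv2.resize(im[v-70:v+70,u-70:u+70],(420,420),interpolation=cv2.INTER_CUBIC)
for t in ("light",):
    for d in viewer.place_of(t,"wrist"): print(d["confidence"],w("wrist",d["point"],i))
arm.reach((500,236,220),O); j=snap("push1"); q=cv2.resize(cv2.imread("pics/push1.png"),(560,420))
for t in ("pusher","coaster"):
  for f in ("place_of","spot_in"):
    for d in getattr(viewer,f)(t,"wrist")[:2]:
        p=w("wrist",d["point"],j); print(t,f,round(d["confidence"],2),p.round(1),px("",p,j).round(0))
cv2.imwrite("pics/crop3.png",cv2.resize(np.hstack([c,q]),None,fx=.8,fy=.8))
```

```text
(253.46520146520146, 129.4029304029304, 546.0) [522.20685643 -30.75293485  74.        ] 15.3667
0.91 [ 5.80215063e+02 -2.15052887e+02 -2.39139938e-01]
0.55 [520.85266771 -31.93250525  41.82202734]
pusher place_of 0.66 [516.4 235.1   3. ] [253. 152.]
pusher place_of 0.41 [517.5 -31.6  35.6] [510. 155.]
pusher spot_in 0.85 [525.8 234.7  86.6] [253. 155.]
coaster place_of 0.84 [520.1 235.2  -0.9] [253. 148.]
coaster spot_in 0.77 [527.1 236.9   3.9] [251. 143.]
```

View pics/crop3.png

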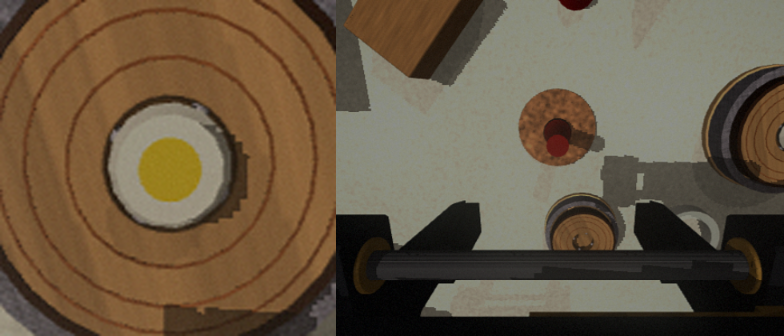

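Run:
```python
from h import *
j=ld("push1"); im=cv2.imread("pics/push1.png"); h=cv2.cvtColor(im,cv2.COLOR_BGR2HSV)
roi=np.zeros(im.shape[:2],np.uint8); cv2.circle(roi,(253,165),24,255,-1)
def big(m):
    n,_,st,c=cv2.connectedComponentsWithStats(m); k=1+np.argmax(st[1:,4]); return c[k],st[k]
red=(cv2.inRange(h,(0,170,110),(5,255,255))|cv2.inRange(h,(174,170,110),(180,255,255)))&roi
c,s=big(red); print("top",c,s,ray("",*c,100,j))
m=viewer.trace("pusher","wrist")[0]["region"]; t=viewer.trace("coaster","wrist")[0]["region"]
(a,b),r=cv2.minEnclosingCircle(cv2.findNonZero(t.astype(np.uint8))); print("coaster",ray("",a,b,5,j),r, s)
ys,xs=np.nonzero(m); print("pusher bbox",xs.min(),xs.max(),ys.min(),ys.max())
for y in range(140,185,3): print(y,h[y,253].tolist(),end=" ")
```

```text
Traceback (most recent call last):
ValueError: attempt to get argmax of an empty sequence
```

Run:
```python
from h import *
j=ld("push1"); im=cv2.imread("pics/push1.png"); h=cv2.cvtColor(im,cv2.COLOR_BGR2HSV)
for y in range(138,190,3): print(y,h[y,253].tolist(),end=" ")
m=viewer.trace("pusher","wrist")[0]["region"]; t=viewer.trace("coaster","wrist")[0]["region"]
(a,b),r=cv2.minEnclosingCircle(cv2.findNonZero(t.astype(np.uint8))); print("coaster",(a,b,r),ray("",a,b,5,j))
ys,xs=np.nonzero(m); print("pusher bbox",xs.min(),xs.max(),ys.min(),ys.max())
v=ys.max(); top=xs[ys>v-12]; r=11*j["fx"]/270; c=((top.min()+top.max())/2,v-r); print(r,c,ray("",*c,100,j))
```

```text
138 [2, 170, 60] 141 [7, 175, 51] 144 [3, 155, 46] 147 [2, 147, 45] 150 [8, 174, 41] 153 [8, 137, 41] 156 [3, 197, 92] 159 [2, 193, 94] 162 [3, 197, 93] 165 [2, 202, 87] 168 [1, 193, 94] 171 [3, 197, 92] 174 [2, 194, 92] 177 [2, 180, 95] 180 [13, 149, 87] 183 [14, 155, 107] 186 [13, 153, 102] 189 [13, 126, 93] coaster (252.06089782714844, 145.32752990722656, 44.45301055908203) [524.17805782 235.75834848   5.        ]
pusher bbox 237 269 135 178
13.008551808811639 (np.float64(252.5), np.float64(164.99144819118837)) [519.52328019 235.21200896 100.        ]
```

Run:
```python
from h import *
arm.movel((518.8,235.3,130)); print(arm.movel((518.8,235.3,45),rate=100,max_force=8)); print(arm.state()["eef_pos"])
arm.gripper_close(); print(arm.state()["width"]); f0=arm.state()["ft_force"]; arm.movel((518.8,235.3,135)); s=arm.state(); print(s["width"],s["ft_force"]-f0)
arm.movel((470,-30.7,190)); i=snap("hold"); im=cv2.imread("pics/hold.png"); print(arm.state()["time"])
cv2.imwrite("pics/hold_c.png",im[40:384])
```

```text
False
[519.40322399 235.45035154  45.66959789]
21.042888502052225
21.319701316807805 [ 1.16867207 -1.06808209  0.82330889]
22.8167
```

View pics/hold_c.png

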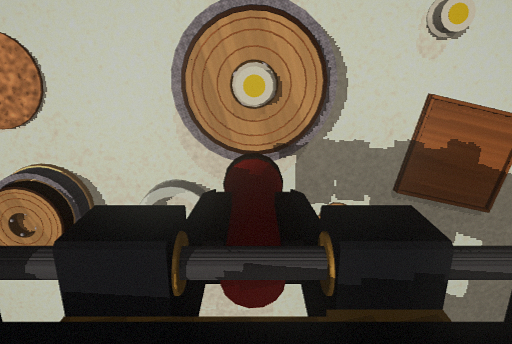

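Run:
```python
from h import *
i=ld("hold"); e=arm.state()["eef_pos"]; print(e, "foot axis",ray("",253,193.5,e[2]-40,i)-[18,0,0],ray("",253,193.5,e[2]-32,i)-[18,0,0], "top axis", ray("",253,347,e[2]+55,i)+[11,0,0])
```

```text
[469.99410054 -30.39566757 189.89497023] foot axis [468.7734492  -30.05271563 149.89497023] [471.01584088 -30.05043039 157.89497023] top axis [470.08183335 -30.01578597 244.89497023]
```

Run:
```python
from h import *
X,Y=522.3,-30.7
arm.movel((X,Y,160)); arm.movel((X,Y,122),rate=80); arm.pause(.3)
F0=np.mean([(arm.pause(.02),arm.state()["ft_force"][2])[1] for _ in range(5)]); z=122; pk=0; F=0; snap_=False; log=[]
while z>74:
    z-=1 if F<4 else .5
    hit=arm.movel((X,Y,z),rate=12,max_force=max(17-max(F,0),2)); s=arm.state(); F=s["ft_force"][2]-F0; pk=max(pk,F)
    log.append((z,round(s["eef_pos"][2],1),round(F,1),hit))
    if hit and F>15.5: print("limit"); break
    if pk>6.5 and F<pk-4 and not snap_: snap_=True; print("drop",log[-1])
    if snap_ and F>9: break
print(log,s["ft_force"],s["time"],s["width"])
```

```text
drop (103.0, np.float64(102.3), np.float64(-0.0), False)
[(121, np.float64(120.9), np.float64(0.3), False), (120, np.float64(119.9), np.float64(-0.5), False), (119, np.float64(118.9), np.float64(-0.2), False), (118, np.float64(117.9), np.float64(0.3), False), (117, np.float64(116.9), np.float64(-0.1), False), (116, np.float64(115.9), np.float64(-0.0), False), (115, np.float64(114.9), np.float64(0.2), False), (114, np.float64(113.9), np.float64(0.4), False), (113, np.float64(112.9), np.float64(-0.3), False), (112, np.float64(112.2), np.float64(1.4), False), (111, np.float64(111.3), np.float64(4.7), False), (110.5, np.float64(110.8), np.float64(5.4), False), (110.0, np.float64(110.1), np.float64(4.5), False), (109.5, np.float64(109.5), np.float64(6.1), False), (109.0, np.float64(109.0), np.float64(5.9), False), (108.5, np.float64(108.5), np.float64(5.6), False), (108.0, np.float64(108.0), np.float64(6.1), False), (107.5, np.float64(107.4), np.float64(4.5), False), (107.0, np.float64(106.9), np.float64(5.9), False), (106.5, np.float64(106.4), np.float64(4.8), False), (106.0, np.float64(106.0), np.float64(6.2), False), (105.5, np.float64(105.5), np.float64(5.1), False), (105.0, np.float64(105.1), np.float64(6.5), False), (104.5, np.float64(104.7), np.float64(6.3), False), (104.0, np.float64(104.2), np.float64(7.7), False), (103.5, np.float64(103.8), np.float64(7.7), False), (103.0, np.float64(102.3), np.float64(-0.0), False), (102.0, np.float64(101.3), np.float64(-0.0), False), (101.0, np.float64(100.8), np.float64(0.2), False), (100.0, np.float64(99.9), np.float64(-0.5), False), (99.0, np.float64(98.9), np.float64(0.2), False), (98.0, np.float64(97.9), np.float64(0.4), False), (97.0, np.float64(97.4), np.float64(3.8), False), (96.0, np.float64(96.8), np.float64(9.3), False)] [-2.85125419  0.81210764  8.17922024] 32.875 21.089736979054155
```

Run:
```python
from h import *
X,Y=522.3,-30.7; F0=-1.1
for z in(95.75,95.5,95.25):
    arm.movel((X,Y,z),rate=8,max_force=4); s=arm.state(); print(z,s["eef_pos"][2],s["ft_force"])
    if s["ft_force"][2]>11: break
arm.movel((X,Y,140),rate=100); arm.pause(.2); print(arm.state()["ft_force"])
arm.movel((470,Y,190)); i=snap("after1"); arm.movel((500,Y,165)); i2=snap("after2"); top=viewer.camera("side"); save(top,"side2.png"); print(arm.state()["time"])
c=[]
for n,k in(("after1",i),("after2",i2)):
    im=cv2.imread(f"pics/{n}.png"); y=yellow(im,*px("",(522,-31,60),k)); print(n,y,ray("",y[0],y[1],59,k))
    u,v=int(y[0]),max(45,int(y[1])); c.append(cv2.resize(im[v-45:v+45,u-45:u+45],(390,390),interpolation=cv2.INTER_CUBIC))
cv2.imwrite("pics/crop4.png",np.hstack(c))
for t in("light","recess"):
    for d in viewer.place_of(t,"side"): print(t,d["confidence"],w("side",d["point"]))
```

```text
95.75 96.6950918615107 [-3.87249209  0.88661384  9.05677647]
95.5 96.56742698281698 [-3.00198074  0.3879609  10.4125261 ]
95.25 96.426106939813 [-3.47867616  0.13202137 11.05540055]
[-0.26685668  0.26309789 -1.57409599]
36.0167
after1 (253.07303370786516, 124.4185393258427, 356.0) [522.02781703 -30.44478591  59.        ]
after2 (252.70572916666666, 164.49479166666666, 384.0) [522.15652691 -30.30354563  59.        ]
light 0.88 [ 552.7957036  -337.64050207   -6.800613  ]
light 0.71 [518.60372457 -29.11842239  28.14126614]
recess 0.57 [521.3305495  -30.30622958  27.5219602 ]
recess 0.56 [382.54990513 202.58140956  37.37793723]
```

View pics/crop4.png

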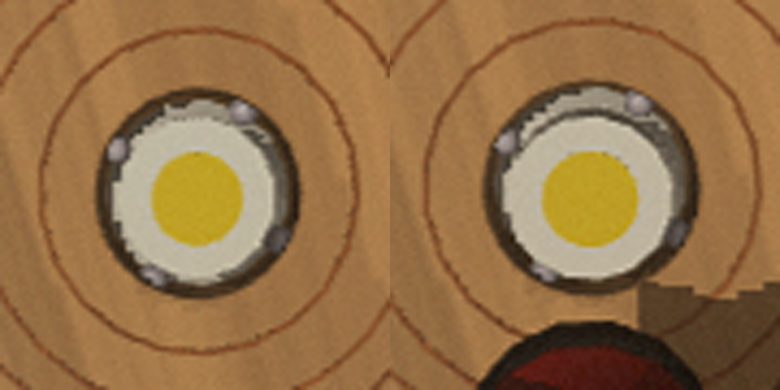

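All four clips now lie over the shoulder and the light is level and centred, so the snap-in is confirmed. Next I'll return the pusher.

Run:
```python
from h import *
X,Y=521.5,235.8
arm.movel((500,-30.7,190)); arm.movel((X,Y,150)); arm.movel((X,Y,58),rate=100); arm.pause(.2)
hit=arm.movel((X,Y,42),rate=15,max_force=3); s=arm.state(); print(hit,s["eef_pos"],s["ft_force"])
arm.gripper_open(); arm.pause(.2); arm.movel((X,Y,150),rate=120); arm.movel((480,Y,220)); j=snap("push2"); print(arm.state()["time"])
im=cv2.imread("pics/push2.png")
for t in("pusher","coaster"):
    for f in("top","side"): 
        viewer.camera(f)
        for d in viewer.place_of(t,f)[:1]: print(t,f,w(f,d["point"]).round(0))
save(viewer.camera("side"),"side3.png"); b=cv2.imread("pics/side3.png")
cv2.imwrite("pics/fin.png",np.hstack([cv2.resize(im,(400,300)),cv2.resize(b,(400,300))]))
```

```text
True [521.34470789 235.74414872  44.82089769] [0.00746634 0.7017298  4.31121082]
43.7083
pusher top [521. 235.   5.]
pusher side [518. 237.   1.]
coaster top [525. 236.   1.]
```

View pics/fin.png

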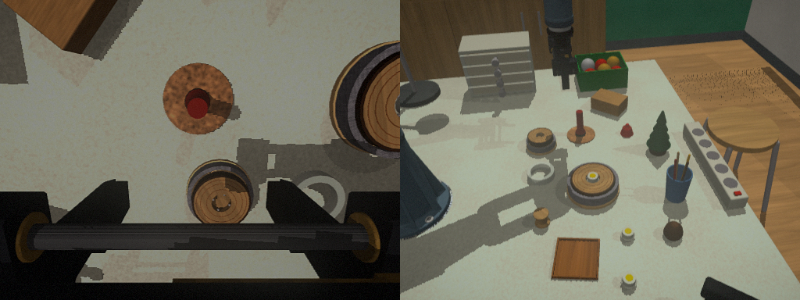

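The pusher stands upright near the middle of the coaster (wrist view ~198,100), the light is in the slice, and nothing else has moved.

```bash
python3 -c "
from h import *
arm.hand_in(); print(arm.state()['time'])"
```

```text
the job is handed in; nothing more can be done
the job is handed in; nothing more can be done
```

The job is done and handed in, at about 44 s of the 72 s allowed. I took the light nearest the base, the one on the tray, and set it in the mouth of the hole in the large cradle's slice. After letting go, I pressed it home with the pusher and stood the pusher back on its coaster.

- **Pressing:** the clips gave way at about 8 N and the resistance then dropped to zero. The light landed after about 14.6 mm of travel. A final check push reached about 12 N, well under the 20 N limit, with no further drop.
- **Seating:** the close-up shows all four clips over the shoulder, with the light level and centred. The side camera puts its underside within about 1 mm of the hole's floor, though that estimate is only good to about 4 mm.
- **Pusher:** it stands upright, 3 to 4 mm from the coaster's middle by the top camera (network estimate), with the gripper clear.
- **Other things:** the last side view shows the other craft things apparently where they were; I did not measure them.
- **Failed check:** the side camera did not detect the coaster in the last check. None of the other checks disagreed.

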